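Load the drilling jig and close it with the drill plate

ROBOT

A 6-joint arm with a two-finger parallel gripper is mounted at the origin on the work surface. World frame = base frame: x ahead of the robot, y to its left, z up, the work surface at z = 0. Lengths are in m, angles in rad, forces in N, time in s.
With the tool pointing down it reaches from about 0.35 to 0.85 m from the base axis. Payload 8.1 kg.
Tool frame: the origin (TCP) lies between the finger pads; the fingertips stand 11 mm ahead of it and the grasp point (between the pads) lies 8 mm behind it (robot.tips_ahead is the distance from the TCP to the fingertips, in m); z points along the fingers, y is the line along which they close (so a half turn about z gives the same grasp; the last joint's range is limited). The gripper opens to 93 mm and grips with 3 to 60 N. Pads are 15 mm wide; open, the fingers measure 128 mm over their backs; the gripper's body (75 mm by 188 mm) begins 65 mm behind the grasp point.
Start: joints at [-1.203, 0.13, 1.488, -0, 1.523, -0.085], TCP at [0.263, -0.54, 0.23] pointing down, gripper open.
Joint ranges: [-2.96, 2.96], [-0.89, 2.26], [0.02, 2.5], [-1.34, 4.48], [0, 2.73], [-2.66, 2.66]. Speed limits (rad/s): [2.39, 2.39, 2.79, 3.14, 3.14, 3.14].

INTERFACE

Orientations are given as a rotation vector (axis times angle).
In Python, from plant import robot gives the robot as it stands. The module is installed in compiled form; this text tells all that it offers.
- The arm moves only by the tool move_arm, never from a script. Its argument "deltas" is one flat list of numbers, 7 for each row, row after row: the shift along the tool's x, y, z in m, then the turn, a rotation vector about the tool's x, y, z in rad, then the opening, from 0 (shut) to 1 (fully open). A call has 1 to 12 rows; each row is the pose to reach, as a shift and turn from the pose commanded when the call began, along the tool's axes at that moment; what a row does not reach only later rows make up. A row lasts 1/8 s, in which the tool goes at most 62.5 mm and 10.7 degrees, less where a joint would pass 70% of its speed; a pose out of reach is approached as far as the arm can. A call with a gripper value outside its range is refused whole. The fingers move at their own pace and stop on an object; "squeeze" is the grip in N (left out, the last holds). Time passes only in rows, so rows that repeat a pose let the fingers close. It gives the time, the measured TCP pose, the force, the opening and the grip force at its end, in the units of the state.
- robot.read_state(): the state, without advancing time (a new reading comes with each control period).
- robot.read_camera(name): name is "scene" or "top" or "wrist"; returns (picture, depth): 400x640x3 uint8, red, green, blue; 400x640 float32, m along the optical axis (not along the pixel's ray), 0 where there is no reading.
- robot.camera_model(name): a dict with "K" (3x3 intrinsics, pixels), "k1" (the pictures are not rectified: a ray, as slopes to the right and down, at radius r is drawn at 1 + k1 r^2 times it, then the intrinsics apply), "R" (3x3) and "t" (3): a world point X has camera coordinates R X + t; the wrist camera has in their place "tool_from_camera" (4x4, takes a point from camera to tool coordinates, whose origin is the TCP and whose axes are the flange's). Camera axes: x right, y down, z forward; pixel columns grow to the right and rows downward; lengths in m; the calibration is good to about 2 mm. A picture is of the moment at which its call begins: read the wrist's pose just before it. camera_model takes no time and is no camera call.
- robot.close_job(): hands the job in; it is judged then, once.
Trained networks look in the newest picture that a camera, given by its name, has taken for a name from the list of things; names that differ only in an ending like _2 or _b are one class to them, and where a whole thing is asked for, a point or a joint stands for the part that bears it (a point fixed in the world has none). Each returns a list of dicts, best first, with "confidence" (0 to 1); they miss things now and then, are a little off and sometimes report something else, mostly with a low value. They report only what shows in the picture. A call takes as long as a camera call. They do not tell look-alikes from the thing itself.
- robot.recognise(camera, label): "uv" ([column, row] in pixels, amid what is visible of it).
The state is a dict: "t": time; "q": joint angles; "dq": joint speeds; "joint_torque": joint torques, N m; "tool_pos": TCP position; "orientation": TCP orientation; "force": force on the tool from outside, world axes, zero at the start; "wrist_torque": the same for the moment, N m; "opening": finger opening in m; "gripper_force": force on a finger pad.
Only numpy, scipy, OpenCV 4.12 (cv2) and the standard library are available. Lean on these libraries where they do the work, as an engineer would, in place of code of your own. Each camera call takes 0.05 s, during which the arm holds its last target. There are 200 camera calls.

TASK

Get the drilling jig ready: in every lane whose bay is empty, push the waiting wooden blank along the lane until it is fully home against the stop board; leave the lane whose bay is already loaded alone, its waiting blank included. Then pick up the drill plate by its grip rail, hold it level over the jig and lower it gently (no dropping) onto both locating pins until it lies flat on its rests, and let go, without knocking over or shoving the other things on the bench.

Things in the scene. Friction and masses are not known exactly. Their poses are not given: they have to be found in the camera images.
- jig: wooden drilling jig fixed to the bench, base 250 x 212 x 12 mm (x -195 to +55, y -106 to +106 mm). Origin: on the bench, under the centre of the drill plate's place; +x along the lanes from their open end (robot side) to the stop board, z up. Three straight lanes at y = -50, 0, +50 mm, floor 15 mm above the bench, 44 mm wide between rails 6 mm thick, 10 mm above the floor
- jig_seat (a point): jig point midway between the two locating pins, level with the tops of the two rests (100 x 24 mm, at y = -91 and +91 mm, tops 41 mm above the bench): here the centre of the plate's underside must come. Jig axes. On each rest, at x = 0, y = -91 and +91 mm, stands a steel pin, diameter 12 mm, 24 mm tall, its upper 9 mm tapered to 5 mm
- bay_1 (a point): jig point: centre of a blank that is home in the bay at jig x = 0, y = -50 mm, 27 mm above the bench; jig axes. The bay is the last 70 mm of the lane, before the stop board (face at jig x = +36 mm, top 36 mm above the bench). A home blank touches the board; a waiting one has its centre at jig x = -85 to -112 mm
- bay_2 (a point): jig point: centre of a blank that is home in the bay at jig x = 0, y = 0 mm, 27 mm above the bench; jig axes. The bay is the last 70 mm of the lane, before the stop board (face at jig x = +36 mm, top 36 mm above the bench). A home blank touches the board; a waiting one has its centre at jig x = -85 to -112 mm
- bay_3 (a point): jig point: centre of a blank that is home in the bay at jig x = 0, y = 50 mm, 27 mm above the bench; jig axes. The bay is the last 70 mm of the lane, before the stop board (face at jig x = +36 mm, top 36 mm above the bench). A home blank touches the board; a waiting one has its centre at jig x = -85 to -112 mm
- blank_a_mid (a point): one of four identical plain wooden blanks, 70 x 40 x 24 mm (its own x, y, z), lying flat in a lane of the jig, mass about 0.045 kg; this point is its centre. It either lies home in its bay or waits in the lane in front of a bay; which is which changes.
- blank_b_mid (a point): one of four identical plain wooden blanks, 70 x 40 x 24 mm (its own x, y, z), lying flat in a lane of the jig, mass about 0.045 kg; this point is its centre. It either lies home in its bay or waits in the lane in front of a bay; which is which changes.
- blank_c_mid (a point): one of four identical plain wooden blanks, 70 x 40 x 24 mm (its own x, y, z), lying flat in a lane of the jig, mass about 0.045 kg; this point is its centre. It either lies home in its bay or waits in the lane in front of a bay; which is which changes.
- blank_d_mid (a point): one of four identical plain wooden blanks, 70 x 40 x 24 mm (its own x, y, z), lying flat in a lane of the jig, mass about 0.045 kg; this point is its centre. It either lies home in its bay or waits in the lane in front of a bay; which is which changes.
- plate: drill plate: aluminium plate 110 x 206 x 12 mm (own x, y, z) with brass drill bushes and a dark wooden grip rail on top, loose on the bench, about 0.45 kg. Origin: centre of its underside; z up. Two through holes, 14.5 mm diameter, at own x = 0, y = -91 and +91 mm, take the jig's pins; it fits either way round. When seated its y axis lies along the jig's y axis
- plate_grip (a point): centre of the plate's grip rail, half-way up: 37 mm above the plate's underside; the rail is 22 mm thick (plate's x), 96 mm long (plate's y) and stands 50 mm tall on the plate (top 62 mm above its underside); pinch it across its thickness from above
- glue: bystander: upright plastic glue bottle, 54 mm diameter, 160 mm tall, behind the jig; origin at the centre of its foot
- tin: bystander: upright tin, 64 mm diameter, 85 mm tall, behind the jig; origin at the centre of its foot
- hammer: bystander: hammer lying beyond the drill plate, 250 mm long along its own x; origin under its middle
- notched: bystander: wooden block with a notch, 50 x 90 x 38 mm, lying on the robot's side of the drill plate; origin at the centre of its underside
- wheel: bystander: dark wooden wheel, 64 mm diameter, 24 mm thick, lying flat with a steel axle up to 73 mm above the bench, on the robot's side of the drill plate; origin at the centre of its underside
Not all that is in view belongs to the job. What is shaped like the part that bears blank_b_mid but turquoise is not meant. What is shaped like the part that bears blank_a_mid but red is not meant.

How it is judged:
On the way:
1. all three bays hold a blank that is home, while the drill plate is still off the jig (horizontal distance between any of blank_a_mid, blank_b_mid, blank_c_mid, blank_d_mid and bay_1 below 0.005 m and horizontal distance between any of blank_a_mid, blank_b_mid, blank_c_mid, blank_d_mid and bay_2 below 0.005 m and horizontal distance between any of blank_a_mid, blank_b_mid, blank_c_mid, blank_d_mid and bay_3 below 0.005 m and horizontal distance between plate and jig_seat above 0.1 m), for 0.2 s.
At the end, for the whole second after the job is handed in: Each of the three bays holds a blank whose centre is within 5 mm (horizontally) of the bay's point; the drill plate rests on the jig, its underside centre within 5 mm of the seat point, level within 0.03 rad, its y axis along the jig's within 0.03 rad, at rest (horizontal distance between any of blank_a_mid, blank_b_mid, blank_c_mid, blank_d_mid and bay_1 below 0.005 m and horizontal distance between any of blank_a_mid, blank_b_mid, blank_c_mid, blank_d_mid and bay_2 below 0.005 m and horizontal distance between any of blank_a_mid, blank_b_mid, blank_c_mid, blank_d_mid and bay_3 below 0.005 m and distance between plate and jig_seat below 0.005 m and angle between plate's own z axis and vertical below 0.03 rad and angle between the y axis of plate and the y axis of jig, either way round below 0.03 rad and linear speed of plate below 0.01 m/s); the robot touches nothing.
It fails at once if the loaded bay's blank or the blank waiting in front of it is moved more than 10 mm (distance of any of blank_b_mid, blank_d_mid from where it was at the start of the episode above 0.01 m).
It fails at once if the drill plate is dropped or slammed onto the jig (faster than 0.3 m/s within 50 mm above its seat) (horizontal distance between plate and jig_seat below 0.03 m and z of plate in the frame of jig below 0.091 m and linear speed of plate above 0.3 m/s).
It fails at once if the drill plate is tilted more than 0.15 rad over the pins (horizontal distance between plate and jig_seat below 0.06 m and z of plate in the frame of jig below 0.091 m and angle between plate's own z axis and vertical above 0.15 rad).
It fails at once if the drill plate is forced onto the jig with more than 60 N (contact force between plate and jig above 60 N).
It fails at once if a bystander is shoved more than 30 mm or knocked over (distance of any of glue, tin, hammer, notched, wheel from where it was at the start of the episode above 0.03 m or angle between any of glue, tin, notched, wheel's own z axis and vertical above 0.5 rad).
It also fails if it takes over 67 s, if anything falls off the work surface, if the arm or the gripper's body presses on something with over 40 N, if the wrist force passes 120 N, or if a joint passes its speed limit or range.

## Working session

There is one attempt and no reset: what is moved stays moved. The work goes in short steps, Python scripts to look and compute and a tool call to move; the robot and the scene stay as the last step left them, time stands still between calls to the robot, and variables do not carry over. Pictures are saved under pics/ and viewed, at most 10 in all, crops included, and the job is handed in when it is done.

Besides the shell and the picture viewer there is one more tool, called after "Emit:" as name(argument=value, ...), one argument or row to a line, values as JSON. move_arm: Moves the arm, as the interface text tells. Its arguments: {"type":"object","properties":{"deltas":{"type":"array","items":{"type":"number"}},"squeeze":{"type":"number"}},"required":["deltas"]}

```bash
mkdir -p pics
cat > h.py <<'E'
import numpy as np, cv2
from scipy.spatial.transform import Rotation as Ro
from plant import robot
def ray(m,uv):
    K=np.array(m["K"]);p=np.array([(uv[0]-K[0,2])/K[0,0],(uv[1]-K[1,2])/K[1,1]])
    q=p.copy()
    for _ in range(20): q=p/(1+m["k1"]*(q@q))
    return np.array([q[0],q[1],1.])
def RT(name,st=None):
    m=robot.camera_model(name)
    if name=="wrist":
        T=np.array(m["tool_from_camera"]);W=np.eye(4)
        W[:3,:3]=Ro.from_rotvec(st["orientation"]).as_matrix();W[:3,3]=st["tool_pos"]
        C=W@T
    else:
        R=np.array(m["R"]);C=np.eye(4);C[:3,:3]=R.T;C[:3,3]=-R.T@np.array(m["t"])
    return m,C
def onz(name,uv,z,st=None):
    m,C=RT(name,st);d=C[:3,:3]@ray(m,uv);return C[:3,3]+d*(z-C[2,3])/d[2]
def atdepth(name,uv,depth,st=None):
    m,C=RT(name,st);u,v=int(round(uv[0])),int(round(uv[1]))
    w=depth[max(v-2,0):v+3,max(u-2,0):u+3];w=w[w>0]
    if not len(w): return None
    return C[:3,3]+C[:3,:3]@ray(m,uv)*np.median(w)
def cloud(name,depth,st=None):
    m,C=RT(name,st);K=np.array(m["K"]);v,u=np.mgrid[0:400,0:640]
    p=np.stack([(u-K[0,2])/K[0,0],(v-K[1,2])/K[1,1]],-1);q=p.copy()
    for _ in range(20): q=p/(1+m["k1"]*(q**2).sum(-1,keepdims=True))
    P=np.concatenate([q,np.ones((400,640,1))],-1)*depth[...,None]
    P=P@C[:3,:3].T+C[:3,3];P[depth<=0]=np.nan;return P
def save(n,img): cv2.imwrite("pics/"+n,cv2.cvtColor(img,cv2.COLOR_RGB2BGR))
E
python3 - <<'E'
from h import *
np.set_printoptions(precision=3,suppress=True)
s=robot.read_state();print(s["t"],s["tool_pos"],s["orientation"],robot.tips_ahead)
for c in ["top","scene"]:
    im,d=robot.read_camera(c);save(c+"0.png",im);np.save(c+"0.npy",d)
    for l in ["jig","plate","plate_grip","blank_a_mid","hammer","glue","tin","notched","wheel"]:
        for r in robot.recognise(c,l)[:6]:
            p=atdepth(c,r["uv"],d);print(c,l,np.round(r["uv"]),round(r["confidence"],2),p)
m,C=RT("top");print(C)
E
```

```text
0.0 [ 0.262 -0.539  0.229] [-3.06  -0.705  0.   ] 0.011
top jig [259. 228.] 0.75 [0.539 0.175 0.023]
top plate [405. 204.] 0.83 [ 0.589 -0.16   0.061]
top plate_grip [402. 203.] 0.94 [ 0.591 -0.154  0.061]
top plate_grip [267. 250.] 0.68 [0.487 0.153 0.038]
top blank_a_mid [230. 245.] 0.85 [0.5   0.237 0.039]
top blank_a_mid [170. 217.] 0.59 [0.564 0.386 0.024]
top hammer [394. 155.] 0.78 [ 0.714 -0.15   0.025]
top hammer [431. 256.] 0.54 [ 0.471 -0.227  0.024]
top glue [232. 146.] 0.87 [0.71  0.225 0.114]
top glue [257. 230.] 0.71 [0.535 0.18  0.016]
top tin [278. 154.] 0.56 [0.7   0.127 0.085]
top notched [388. 254.] 0.87 [ 0.476 -0.125  0.022]
scene jig [384. 238.] 0.79 [0.564 0.218 0.023]
scene plate [237. 183.] 0.55 [ 0.608 -0.164  0.022]
scene plate_grip [242. 184.] 0.73 [ 0.609 -0.146  0.028]
scene blank_a_mid [459. 280.] 0.86 [0.576 0.389 0.024]
scene blank_a_mid [412. 223.] 0.73 [0.507 0.254 0.039]
scene hammer [220. 218.] 0.87 [ 0.713 -0.121  0.024]
scene glue [358. 288.] 0.65 [0.74  0.245 0.105]
scene tin [313. 265.] 0.73 [0.732 0.146 0.082]
scene tin [280. 156.] 0.57 [ 0.47  -0.135  0.021]
scene notched [280. 159.] 0.61 [ 0.48  -0.128  0.021]
scene wheel [252. 146.] 0.73 [ 0.478 -0.224  0.022]
scene wheel [371. 202.] 0.59 [0.499 0.15  0.037]
[[-0.007 -0.986  0.168  0.459]
 [-1.     0.004 -0.02   0.043]
 [ 0.019 -0.168 -0.986  0.888]
 [ 0.     0.     0.     1.   ]]
```

Run:
```python
import cv2
a=cv2.imread("pics/top0.png")[110:310,130:470]
cv2.imwrite("pics/top0c.png",cv2.resize(a,(800,470),interpolation=cv2.INTER_CUBIC))
```

```text
(no output)
```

View pics/top0c.png

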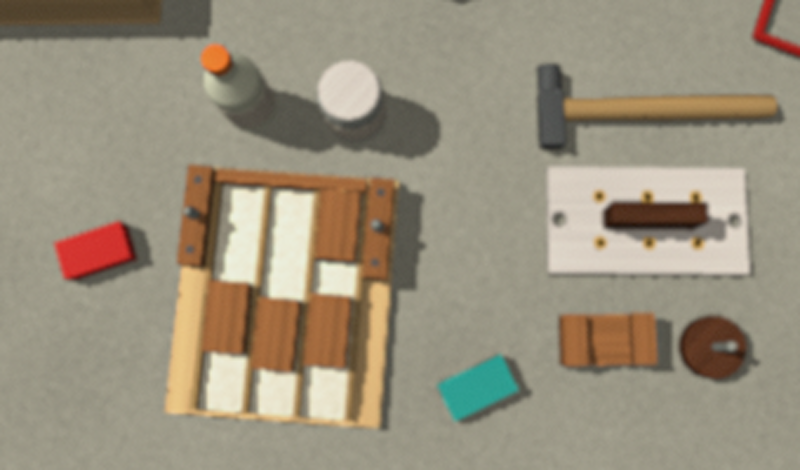

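View pics/scene0.png

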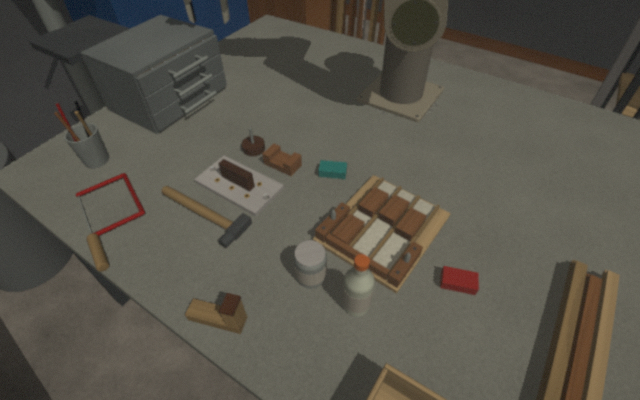

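The top view is about 2.35 px per crop px. It shows lane y=+50 (left, blank at crop 227,318) and lane y=0 (middle, blank at 275,335) with empty bays. Lane y=-50 (right) is loaded at 337,225, with a blank waiting at 328,330.

Candidates for a blank to push:
- Left waiting blank, about px (226,245)
- Middle waiting blank, about px (247,252)
- Right waiting blank, about px (269,250), which must stay put
- Red block (170,217) and turquoise block (333,275), both decoys lying on the bench

I choose the left and middle wooden blanks.

Run:
```python
from h import *
np.set_printoptions(precision=4,suppress=True)
im=cv2.cvtColor(cv2.imread("pics/top0.png"),cv2.COLOR_BGR2RGB);d=np.load("top0.npy");P=cloud("top",d)
def px(x,y): return (130+x*340/800, 110+y*200/470)
pl=onz("top",px(192,211),.06);pr=onz("top",px(377,225),.06)
print("pins",pl,pr,(pl+pr)/2,"d",np.linalg.norm(pl-pr),"yaw",np.arctan2(-(pl-pr)[0],(pl-pr)[1]))
bl=onz("top",px(166,412),.012);br=onz("top",px(381,427),.012)
print("front corners",bl,br,np.linalg.norm(bl-br),np.arctan2(-(bl-br)[0],(bl-br)[1]))
hsv=cv2.cvtColor(im,cv2.COLOR_RGB2HSV)
X,Y,Z=P[...,0],P[...,1],P[...,2]
reg=(X>.52)&(X<.68)&(Y<-.03)&(Y>-.3)
r=reg&(Z>.05);print("rail",P[r].mean(0),r.sum(),[cv2.minAreaRect(P[r][:,:2].astype(np.float32)*1000)])
r=reg&(Z>.008)&(Z<.016)
print("plate",r.sum(),cv2.minAreaRect(P[reg&(Z>.008)][:,:2].astype(np.float32)*1000))
for a in [(558,218),(735,219)]: print("hole",onz("top",px(*a),.012))
m,C=RT("top")
print("glue high",[ (P[(Z>z)&(X>.6)&(Y>.1)&(X<.85)&(Y<.32)][:,:2].min(0),P[(Z>z)&(X>.6)&(Y>.1)&(X<.85)&(Y<.32)][:,:2].max(0)) for z in (.1,.14)])
print("tin/glue low x",np.nanmin(X[(Z>.07)&(X>.62)&(Y>.1)&(Y<.3)]))
print(robot.camera_model("wrist")["tool_from_camera"])
s=robot.read_state();print(Ro.from_rotvec(s["orientation"]).as_matrix())
```

```text
pins [0.5997 0.2785 0.06  ] [0.5853 0.1001 0.06  ] [0.5925 0.1893 0.06  ] d 0.17899585685114425 yaw -0.08047272408598675
front corners [0.4071 0.31   0.012 ] [0.3919 0.0982 0.012 ] 0.2122797549771138 -0.07145127017618742
rail [ 0.5959 -0.1713  0.0616] 419 [((596.1754760742188, -171.98028564453125), (95.6112289428711, 21.440773010253906), 89.54595184326172)]
plate 3263 ((610.4253540039062, -170.09127807617188), (216.19207763671875, 136.7532958984375), 89.54483795166016)
hole [ 0.599  -0.0812  0.012 ]
hole [ 0.5972 -0.2647  0.012 ]
glue high [(array([0.6948, 0.2115]), array([0.7454, 0.2601])), (array([0.707 , 0.2243]), array([0.7313, 0.2493]))]
tin/glue low x 0.6815259001226281
[[ 0.0001 -0.9707 -0.2405  0.0657]
 [ 1.      0.0001 -0.      0.0006]
 [ 0.     -0.2405  0.9707 -0.1549]
 [ 0.      0.      0.      1.    ]]
[[ 0.8992  0.4375  0.    ]
 [ 0.4375 -0.8992 -0.    ]
 [ 0.      0.     -1.    ]]
```

Emit:
move_arm(
  deltas=[0.384,-0.247,0.03,0,0,-1.3,0,0.384,-0.247,0.03,0,0,-1.3,0,0.384,-0.247,0.03,0,0,-1.3,0,0.384,-0.247,0.03,0,0,-1.3,0,0.384,-0.247,0.03,0,0,-1.3,0,0.384,-0.247,0.03,0,0,-1.3,0,0.384,-0.247,0.03,0,0,-1.3,0,0.384,-0.247,0.03,0,0,-1.3,0],
)

```text
t: 2.0
tool_pos: [0.5009, -0.1462, 0.1995]
orientation: [-2.003, -2.42, -0.001]
force: [-0.1, -0.3, -0.4]
opening: 0.0176
gripper_force: 0.0
```

```bash
cat >> h.py <<'E'
def delta(target,ang,s=None):
    """tool-frame shift and z-turn to a target TCP with tool x at world angle ang"""
    s=s or robot.read_state();R=Ro.from_rotvec(s["orientation"]).as_matrix()
    Rt=np.array([[np.cos(ang),np.sin(ang),0],[np.sin(ang),-np.cos(ang),0],[0,0,-1.]])
    return np.round(R.T@(np.array(target)-s["tool_pos"]),4),np.round(Ro.from_matrix(R.T@Rt).as_rotvec(),4)
E
python3 - <<'E'
from h import *
s=robot.read_state();print(s["t"],s["tool_pos"],s["force"],np.round(s["q"],2))
print(delta((.42,.23,.2),3.066))
E
```

```text
2.0 [ 0.50094511 -0.14616521  0.19949267] [-0.1439169  -0.30010219 -0.37869289] [-0.38 -0.07  1.74  0.    1.46 -0.57]
(array([ 3.847e-01, -9.100e-03, -3.000e-04]), array([ 7.000e-04, -3.000e-04, -1.307e+00]))
```

Emit:
move_arm(
  deltas=[0.385,-0.009,0,0,0,-1.307,0,0.385,-0.009,0,0,0,-1.307,0,0.385,-0.009,0,0,0,-1.307,0,0.385,-0.009,0,0,0,-1.307,0,0.385,-0.009,0,0,0,-1.307,0,0.385,-0.009,0,0,0,-1.307,0,0.385,-0.009,0,0,0,-1.307,0,0.385,-0.009,0,0,0,-1.307,0,0.385,-0.009,0,0,0,-1.307,0],
)

```text
t: 3.12
tool_pos: [0.4214, 0.2269, 0.1996]
orientation: [0.136, 3.139, -0.0]
force: [-0.2, 0.6, 0.6]
opening: 0.0005
gripper_force: 0.0
```

Run:
```python
from h import *
np.set_printoptions(precision=4,suppress=True)
s=robot.read_state();print(s["t"],s["tool_pos"],s["orientation"])
im,d=robot.read_camera("wrist");save("w1.png",im);np.save("w1.npy",d)
import json;json.dump({k:list(map(float,s[k])) for k in("tool_pos","orientation")},open("w1.json","w"))
for l in ["blank_a_mid","jig"]:
  for r in robot.recognise("wrist",l)[:6]: print(l,np.round(r["uv"]),round(r["confidence"],2),atdepth("wrist",r["uv"],d,s))
```

```text
3.125 [0.4214 0.2269 0.1996] [ 0.1358  3.1386 -0.0005]
blank_a_mid [356. 235.] 0.78 [0.4671 0.2549 0.0387]
blank_a_mid [491. 282.] 0.58 [0.5419 0.3976 0.0116]
jig [320. 194.] 0.88 [0.4299 0.2239 0.0145]
```

View pics/w1.png

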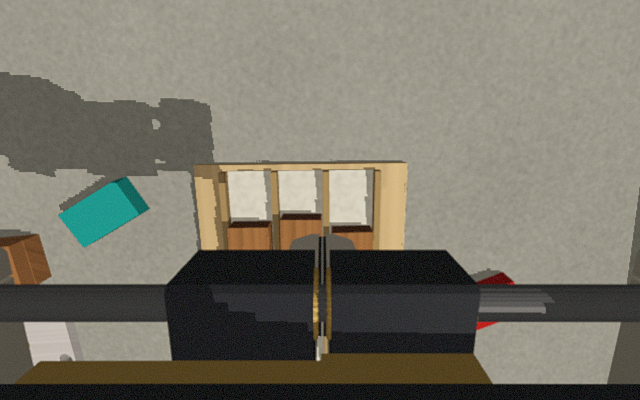

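The wrist view shows the jig's open end at rows 163-250. The lane floors are white, and the rear edges of the waiting blanks are at (250,223), (301,216) and (351,228), right being +y. The turquoise block is at (105,212) on the bench.

Run:
```python
from h import *
import json
np.set_printoptions(precision=4,suppress=True)
s=json.load(open("w1.json"))
f=lambda uv,z:onz("wrist",uv,z,s)
a,b=f((194,164),.012),f((407,162),.012);print("front",a,b,np.linalg.norm(a-b),np.arctan2(-(b-a)[0],(b-a)[1]))
for uv in [(250,223),(301,216),(351,228)]: print("rear top",f(uv,.039))
for uv in [(274,190),(325,190)]: print("rail",f(uv,.025))
P=cloud("wrist",np.load("w1.npy"),s);Z=P[...,2]
for v in (195,235): print(v,[(u,round(float(P[v,u,1]),3),round(float(Z[v,u]),3)) for u in range(190,415,6)])
jo=np.array([.593,.1895]);J=np.array([[np.cos(-.075),-np.sin(-.075)],[np.sin(-.075),np.cos(-.075)]])
for x,y in [(-175,50),(-41,50),(-175,0),(-41,0)]: print(x,y,jo+J@np.array([x,y])/1000)
for y in (50,0):print(delta(list(jo+J@np.array([-.172,y/1000]))+[.04],3.067))
```

```text
front [0.3897 0.1025 0.012 ] [0.4058 0.3114 0.012 ] 0.2094915130381665 -0.07685783940112799
rear top [0.4469 0.1557 0.039 ]
rear top [0.4442 0.2044 0.039 ]
rear top [0.46   0.2505 0.039 ]
rail [0.4199 0.1799 0.025 ]
rail [0.4241 0.2289 0.025 ]
195 [(190, 0.088, -0.001), (196, 0.099, 0.012), (202, 0.105, 0.012), (208, 0.111, 0.011), (214, 0.117, 0.013), (220, 0.127, 0.024), (226, 0.132, 0.02), (232, 0.136, 0.013), (238, 0.142, 0.015), (244, 0.148, 0.016), (250, 0.154, 0.015), (256, 0.16, 0.015), (262, 0.165, 0.013), (268, 0.172, 0.015), (274, 0.179, 0.025), (280, 0.184, 0.014), (286, 0.19, 0.015), (292, 0.196, 0.015), (298, 0.202, 0.016), (304, 0.207, 0.014), (310, 0.213, 0.014), (316, 0.219, 0.014), (322, 0.225, 0.011), (328, 0.231, 0.024), (334, 0.237, 0.013), (340, 0.243, 0.014), (346, 0.249, 0.015), (352, 0.255, 0.015), (358, 0.261, 0.015), (364, 0.267, 0.014), (370, 0.273, 0.016), (376, 0.278, 0.024), (382, 0.285, 0.012), (388, 0.292, 0.011), (394, 0.298, 0.011), (400, 0.304, 0.01), (406, 0.312, -0.001), (412, 0.319, -0.002)]
235 [(190, 0.08, -0.0), (196, 0.087, -0.001), (202, 0.
[... 270 characters left out ...]
82, 0.037), (286, 0.188, 0.038), (292, 0.194, 0.039), (298, 0.2, 0.04), (304, 0.205, 0.038), (310, 0.221, 0.19), (316, 0.224, 0.191), (322, 0.222, 0.014), (328, 0.23, 0.191), (334, 0.233, 0.192), (340, 0.24, 0.038), (346, 0.245, 0.038), (352, 0.251, 0.038), (358, 0.257, 0.039), (364, 0.262, 0.039), (370, 0.268, 0.038), (376, 0.276, 0.024), (382, 0.284, 0.012), (388, 0.29, 0.01), (394, 0.296, 0.012), (400, 0.302, 0.012), (406, 0.311, 0.0), (412, 0.317, -0.0)]
-175 50 [0.4222 0.2525]
-41 50 [0.5559 0.2424]
-175 0 [0.4185 0.2026]
-41 0 [0.5521 0.1926]
(array([-0.0014,  0.0258,  0.1597]), array([-0.0001,  0.0001, -0.011 ]))
(array([-0.002 , -0.0242,  0.1597]), array([-0.0001,  0.0001, -0.011 ]))
```

Emit:
move_arm(
  deltas=[0.004,0.0265,0.05,0,0,-0.011,0,0.004,0.0265,0.1,0,0,-0.011,0,0.004,0.0265,0.14,0,0,-0.011,0,0.004,0.0265,0.159,0,0,-0.011,0,0.004,0.0265,0.159,0,0,-0.011,0],
  squeeze=20,
)

```text
t: 3.9
tool_pos: [0.4182, 0.2529, 0.0389]
orientation: [-0.115, -3.136, 0.003]
force: [-0.2, -0.5, 0.9]
opening: 0.0005
gripper_force: 0.0
```

Emit:
move_arm(
  deltas=[-0.015,0,0,0,0,0,0,-0.03,0,0,0,0,0,0,-0.045,0,0,0,0,0,0,-0.06,0,0,0,0,0,0,-0.075,0,0,0,0,0,0,-0.09,0,0,0,0,0,0,-0.1,0,0,0,0,0,0,-0.11,0,0,0,0,0,0,-0.118,0,0,0,0,0,0,-0.122,0,0,0,0,0,0,-0.124,0,0,0,0,0,0,-0.124,0,0,0,0,0,0],
)

```text
t: 5.4
tool_pos: [0.5431, 0.2456, 0.0406]
orientation: [0.111, 3.14, 0.0]
force: [0.1, 0.4, 0.3]
opening: 0.0004
gripper_force: 0.0
```

Run:
```python
from h import *
np.set_printoptions(precision=4,suppress=True)
s=robot.read_state();print(s["t"],s["tool_pos"],s["orientation"],s["force"])
jo=np.array([.5935,.1905]);J=Ro.from_euler("z",-.075).as_matrix()[:2,:2];print(J.T@(s["tool_pos"][:2]-jo))
```

```text
5.4 [0.5431 0.2456 0.0406] [0.1111 3.1396 0.0001] [0.0884 0.413  0.3215]
[-0.0544  0.0512]
```

Emit:
move_arm(
  deltas=[-0.004,0,0,0,0,0,0,-0.008,0,0,0,0,0,0,-0.01,0,0,0,0,0,0,-0.01,0,0,0,0,0,0],
)

```text
t: 5.9
tool_pos: [0.5533, 0.2448, 0.0407]
orientation: [0.111, 3.139, 0.0]
force: [-1.5, -0.6, -0.6]
opening: 0.0003
gripper_force: 0.0
```

Emit:
move_arm(
  deltas=[-0.002,0,0,0,0,0,0,-0.002,0,0,0,0,0,0],
)

```text
t: 6.15
tool_pos: [0.5539, 0.2448, 0.0405]
orientation: [-0.111, -3.137, 0.0]
force: [-5.5, -0.5, 5.5]
opening: 0.0002
gripper_force: 3.0
```

Emit:
move_arm(
  deltas=[-0.002,0,0,0,0,0,0,-0.002,0,0,0,0,0,0],
)

```text
t: 6.4
tool_pos: [0.554, 0.2448, 0.0405]
orientation: [-0.11, -3.133, 0.001]
force: [-16.1, -0.8, 12.4]
opening: 0.0006
gripper_force: 7.8
```

Emit:
move_arm(
  deltas=[0.012,0,0,0,0,0,0,0.025,0,-0.03,0,0,0,0,0.06,-0.02,-0.04,0,0,0,0,0.11,-0.051,-0.04,0,0,0,0,0.137,-0.051,-0.04,0,0,0,0,0.137,-0.051,-0.04,0,0,0,0,0.137,-0.051,-0.015,0,0,0,0,0.137,-0.051,0,0,0,0,0,0.137,-0.051,0,0,0,0,0],
)

```text
t: 7.52
tool_pos: [0.4161, 0.203, 0.0393]
orientation: [-0.111, -3.137, 0.002]
force: [-0.4, -0.3, -0.3]
opening: 0.0006
gripper_force: 0.0
```

Run:
```python
from h import *
np.set_printoptions(precision=4,suppress=True)
s=robot.read_state();print(s["t"],s["tool_pos"],s["orientation"],s["force"])
jo=np.array([.5935,.1905]);J=Ro.from_euler("z",-.075).as_matrix()[:2,:2];print(J.T@(s["tool_pos"][:2]-jo))
im,d=robot.read_camera("top");P=cloud("top",d)
j=(P[...,:2]-jo)@J;Z=P[...,2]
for y in (-.05,0,.05):
    m=(abs(j[...,1]-y)<.012)&(abs(Z-.039)<.006)&(j[...,0]<.034)&(j[...,0]>-.2)
    print(y,np.round(np.sort(j[...,0][m])*1000).astype(int)[::12])
```

```text
7.525 [0.4161 0.203  0.0393] [-0.1112 -3.137   0.0017] [-0.4297 -0.3179 -0.2741]
[-0.1779 -0.0008]
-0.05 [-139 -136 -134 -131 -128 -126 -123 -121 -118 -116 -113 -111 -108 -106
 -103 -100  -98  -95  -92  -90  -87  -85  -82  -80  -78  -75  -72  -69
  -34  -31  -28  -25  -23  -20  -17  -14  -12   -9   -7   -4   -1    2
    5    8   10   13   16   19   21   24   27   30   33]
0 [-142 -140 -137 -134 -132 -129 -127 -124 -122 -119 -116 -114 -111 -109
 -106 -104 -100  -98  -96  -93  -91  -88  -85  -83  -80  -78]
0.05 [-35 -33 -30 -28 -25 -23 -20 -16 -14 -12  -9  -6  -4  -1   1   5   7  10
  12  15  18  21  24  26  29  32]
```

Emit:
move_arm(
  deltas=[-0.015,0,0,0,0,0,0,-0.03,0,0,0,0,0,0,-0.045,0,0,0,0,0,0,-0.06,0,0,0,0,0,0,-0.075,0,0,0,0,0,0,-0.09,0,0,0,0,0,0,-0.1,0,0,0,0,0,0,-0.11,0,0,0,0,0,0,-0.118,0,0,0,0,0,0,-0.125,0,0,0,0,0,0,-0.131,0,0,0,0,0,0,-0.131,0,0,0,0,0,0],
)

```text
t: 9.07
tool_pos: [0.5479, 0.1941, 0.0407]
orientation: [0.111, 3.139, 0.0]
force: [0.3, 0.1, -0.6]
opening: 0.0003
gripper_force: 0.0
```

Emit:
move_arm(
  deltas=[-0.002,0,0,0,0,0,0,-0.003,0,0,0,0,0,0,-0.003,0,0,0,0,0,0],
)

```text
t: 9.45
tool_pos: [0.55, 0.194, 0.0406]
orientation: [-0.111, -3.139, 0.0]
force: [-2.3, 0.2, 1.7]
opening: 0.0005
gripper_force: 1.5
```

Emit:
move_arm(
  deltas=[-0.002,0,0,0,0,0,0,-0.002,0,0,0,0,0,0],
)

```text
t: 9.7
tool_pos: [0.5501, 0.194, 0.0404]
orientation: [-0.11, -3.135, 0.001]
force: [-14.0, 0.1, 10.4]
opening: 0.0006
gripper_force: 6.5
```

Emit:
move_arm(
  deltas=[0.01,0,0,0,0,0,0,0.02,0,-0.05,0,0,0,0,0.02,0,-0.11,0,0,0,0,0.02,0,-0.16,0,0,0,0,0.02,0,-0.16,0,0,0,0],
)

```text
t: 10.32
tool_pos: [0.5356, 0.196, 0.2068]
orientation: [0.111, 3.129, 0.005]
force: [0.8, 0.1, -0.3]
opening: 0.0004
gripper_force: 0.0
```

Run:
```python
from h import *
np.set_printoptions(precision=4,suppress=True)
s=robot.read_state();print(s["t"],s["tool_pos"],s["orientation"],s["force"],np.round(s["q"],2))
jo=np.array([.5935,.1905]);J=Ro.from_euler("z",-.075).as_matrix()[:2,:2]
im,d=robot.read_camera("top");P=cloud("top",d)
j=(P[...,:2]-jo)@J;Z=P[...,2]
for y in (-.05,0,.05):
    m=(abs(j[...,1]-y)<.012)&(abs(Z-.039)<.006)&(j[...,0]<.034)&(j[...,0]>-.2)
    x=np.round(np.sort(j[...,0][m])*1000).astype(int);print(y,x[:4],x[-4:],len(x))
print(delta((.5965,-.1715,.2),1.562))
```

```text
10.325 [0.5356 0.196  0.2068] [0.1107 3.1293 0.0047] [ 0.8034  0.0906 -0.254 ] [ 0.26  0.05  1.61 -0.    1.47 -1.24]
-0.05 [-139 -139 -139 -139] [33 34 34 34] 313
0 [-35 -35 -35 -35] [33 33 33 34] 203
0.05 [] [] 0
(array([-0.0882, -0.3618,  0.0033]), array([0.0058, 0.0032, 1.5088]))
```

Emit:
move_arm(
  deltas=[-0.085,-0.362,0.005,0,0,1.509,1,-0.085,-0.362,0.005,0,0,1.509,1,-0.085,-0.362,0.005,0,0,1.509,1,-0.085,-0.362,0.005,0,0,1.509,1,-0.085,-0.362,0.005,0,0,1.509,1,-0.085,-0.362,0.005,0,0,1.509,1,-0.085,-0.362,0.005,0,0,1.509,1,-0.085,-0.362,0.005,0,0,1.509,1,-0.085,-0.362,0.005,0,0,1.509,1,-0.085,-0.362,0.005,0,0,1.509,1],
)

```text
t: 11.62
tool_pos: [0.5911, -0.1716, 0.1944]
orientation: [-2.226, -2.215, 0.001]
force: [-0.4, 0.2, 0.3]
opening: 0.092
gripper_force: 0.0
```

Run:
```python
from h import *
import json
np.set_printoptions(precision=4,suppress=True)
s=robot.read_state();print(s["t"],s["tool_pos"],s["orientation"],s["opening"])
im,d=robot.read_camera("wrist");save("w2.png",im);np.save("w2.npy",d)
json.dump({k:list(map(float,s[k])) for k in("tool_pos","orientation")},open("w2.json","w"))
im,d=robot.read_camera("top");save("t2.png",im);np.save("t2.npy",d);P=cloud("top",d)
jo=np.array([.5935,.1905]);J=Ro.from_euler("z",-.075).as_matrix()[:2,:2]
j=(P[...,:2]-jo)@J;Z=P[...,2]
for y in (-.05,0,.05):
    m=(abs(j[...,1]-y)<.012)&(abs(Z-.039)<.006)&(j[...,0]<.034)&(j[...,0]>-.2)
    x=np.round(np.sort(j[...,0][m])*1000).astype(int);print(y,x[:4],x[-4:],len(x))
P=cloud("wrist",np.load("w2.npy"),s);Z=P[...,2];m=(Z>.055)&(Z<.068)&(P[...,0]>.55)&(P[...,0]<.64)
print("rail",m.sum(),cv2.minAreaRect(P[m][:,:2].astype(np.float32)*1000))
print(delta((.5965,-.1715,.05),1.562))
```

```text
11.625 [ 0.5911 -0.1716  0.1944] [-2.2256 -2.2152  0.0012] 0.09198222214559527
-0.05 [-139 -139 -139 -139] [33 34 34 34] 628
0 [-35 -35 -35 -34] [33 34 34 34] 302
0.05 [-35 -35 -35 -35] [34 34 34 34] 303
rail 2828 ((596.65185546875, -173.20358276367188), (95.33513641357422, 21.903820037841797), 89.54280090332031)
(array([0.0001, 0.0051, 0.1451]), array([-0.0006, -0.0002,  0.0031]))
```

View pics/w2.png

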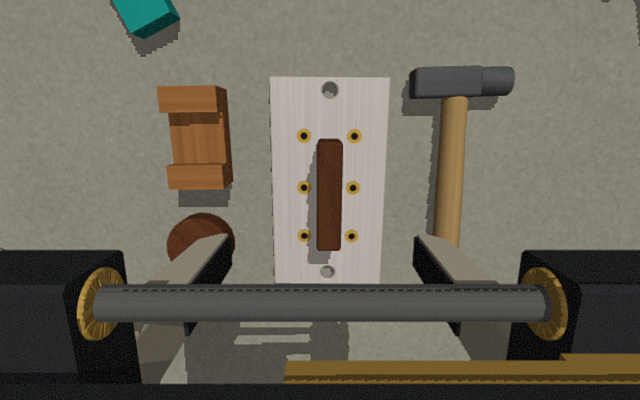

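Wrist view: the plate's holes are at (330,89) and (327,271), with the rail centred at (329,194). The notched block and wheel are on the left, the hammer on the right, and nothing stands between the open fingers except the rail. All three bays read as home (rear edges at -35, front edges at +34).

Emit:
move_arm(
  deltas=[-0.001,0.0055,0.05,0,0,0.003,1,-0.001,0.0055,0.1,0,0,0.003,1,-0.001,0.0055,0.14,0,0,0.003,1,-0.001,0.0055,0.158,0,0,0.003,1,-0.001,0.0055,0.158,0,0,0.003,1,-0.001,0.0055,0.158,0,0,0.003,0.5,-0.001,0.0055,0.158,0,0,0.003,0,-0.001,0.0055,0.158,0,0,0.003,0,-0.001,0.0055,0.158,0,0,0.003,0,-0.001,0.0055,0.158,0,0,0.003,0,-0.001,0.0055,0.158,0,0,0.003,0],
  squeeze=40,
)

```text
t: 13.1
tool_pos: [0.5971, -0.173, 0.0376]
orientation: [-2.235, -2.208, 0.0]
force: [0.3, 0.1, -0.7]
opening: 0.0378
gripper_force: 0.0
```

Run:
```python
from h import *
import json
np.set_printoptions(precision=4,suppress=True)
s=robot.read_state();print(s["t"],s["tool_pos"],s["orientation"],s["opening"],s["force"])
w=json.load(open("w2.json"))
a,b=onz("wrist",(329.5,90),.011,w),onz("wrist",(327,271),.011,w);print("holes",a,b,np.linalg.norm(a-b),(a+b)/2)
# pins from top picture t2: highest points
P=cloud("top",np.load("t2.npy"));Z=P[...,2]
for y0 in (.28,.1):
    m=(Z>.048)&(abs(P[...,0]-.593)<.03)&(abs(P[...,1]-y0)<.025);print("pin",m.sum(),P[m].mean(0) if m.sum() else None,np.nanmax(np.where(m,Z,np.nan)) if m.sum() else 0)
    v,u=np.where(m);print(u.tolist(),v.tolist())
im=cv2.imread("pics/t2.png");a=cv2.resize(im[185:220,195:305],(770,245),interpolation=cv2.INTER_CUBIC);cv2.imwrite("pics/t2c.png",a)
```

```text
13.1 [ 0.5971 -0.173   0.0376] [-2.2346 -2.208   0.0001] 0.03784166387713194 [ 0.2595  0.1098 -0.6801]
holes [ 0.5981 -0.0824  0.011 ] [ 0.5956 -0.2635  0.011 ] 0.181188327554199 [ 0.5968 -0.1729  0.011 ]
pin 27 [0.5991 0.2812 0.0589] 0.06453355140872419
[209, 210, 211, 212, 208, 209, 210, 211, 212, 213, 208, 209, 210, 211, 212, 213, 208, 209, 210, 211, 212, 213, 209, 210, 211, 212, 211] [198, 198, 198, 198, 199, 199, 199, 199, 199, 199, 200, 200, 200, 200, 200, 200, 201, 201, 201, 201, 201, 201, 202, 202, 202, 202, 203]
pin 22 [0.585  0.1021 0.0602] 0.06590806632792434
[288, 289, 290, 291, 287, 288, 289, 290, 291, 287, 288, 289, 290, 291, 292, 288, 289, 290, 291, 288, 289, 290] [204, 204, 204, 204, 205, 205, 205, 205, 205, 206, 206, 206, 206, 206, 206, 207, 207, 207, 207, 208, 208, 208]
```

View pics/t2c.png

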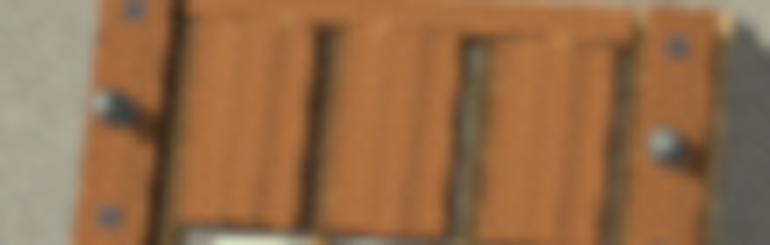

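The crop shows the left pin tip at about (105,103) and the right pin tip at about (663,143), so full-picture px (210,199.7) and (289.7,205.4). The three bay blanks lie against the board. Next I finish closing and lift.

Emit:
move_arm(
  deltas=[0,0,0,0,0,0,0,0,0,0,0,0,0,0,0,0,0,0,0,0,0,0,0,0,0,0,0,0,0,0,0,0,0,0,0],
  squeeze=40,
)

```text
t: 13.72
tool_pos: [0.5971, -0.173, 0.0376]
orientation: [-2.235, -2.208, 0.0]
force: [-0.6, 0.4, 0.2]
opening: 0.0218
gripper_force: 40.0
```

Emit:
move_arm(
  deltas=[0,0,-0.01,0,0,0,0,0,0,-0.03,0,0,0,0,0,0,-0.07,0,0,0,0,0,0,-0.12,0,0,0,0,0.03,0,-0.17,0,0,0,0,0.08,0,-0.22,0,0,0,0,0.12,0,-0.24,0,0,0,0,0.13,0,-0.24,0,0,0,0,0.13,0,-0.24,0,0,0,0],
)

```text
t: 14.85
tool_pos: [0.5986, -0.0425, 0.2782]
orientation: [2.233, 2.209, 0.0]
force: [-0.7, -0.0, -3.8]
opening: 0.0217
gripper_force: 40.0
```

Run:
```python
from h import *
import json
np.set_printoptions(precision=4,suppress=True)
s=robot.read_state();print(s["t"],s["tool_pos"],s["orientation"],s["opening"],s["force"],s["wrist_torque"])
im,d=robot.read_camera("wrist");save("w3.png",im);np.save("w3.npy",d)
json.dump({k:list(map(float,s[k])) for k in("tool_pos","orientation")},open("w3.json","w"))
```

```text
14.85 [ 0.5986 -0.0425  0.2782] [2.2327 2.2093 0.0001] 0.021741261179239108 [-0.7021 -0.0072 -3.819 ] [-0.0878 -0.1097 -0.0452]
```

View pics/w3.png

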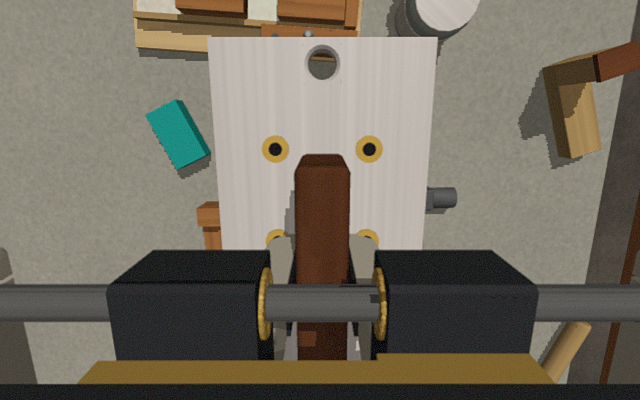

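The held plate looks level. Its +y hole is at (322,62), the near pin tip is at (308,34) beyond the plate edge, and the tin is at (440,10), clear on the right. Next: compute the move to a hover over the pins.

Run:
```python
from h import *
import json
np.set_printoptions(precision=4,suppress=True)
w=json.load(open("w3.json"))
p=onz("wrist",(322.3,62.5),.2782-.0376+.0115,w);R=Ro.from_rotvec(w["orientation"]).as_matrix()
print("hole in tool",R.T@(p-w["tool_pos"]))
q=onz("wrist",(308,33),.064,w);print("pin",q)
P=cloud("wrist",np.load("w3.npy"),w);m=(abs(P[...,2]-.252)<.012)
A=np.c_[P[m][:,:2],np.ones(m.sum())];print("plate slope",np.linalg.lstsq(A,P[m][:,2],rcond=None)[0],m.sum())
print(delta((.5925,.1912,.22),1.4928))
```

```text
hole in tool [0.0908 0.0001 0.0261]
pin [0.5865 0.1017 0.064 ]
plate slope [-0.0005 -0.0022  0.2527] 39759
(array([ 0.2345, -0.0084,  0.0571]), array([-0.001 ,  0.0005,  0.0663]))
```

Emit:
move_arm(
  deltas=[0.04,-0.002,0,0,0,0.02,0,0.09,-0.004,0,0,0,0.04,0,0.14,-0.006,0,0,0,0.066,0,0.19,-0.008,0.01,0,0,0.067,0,0.22,-0.008,0.04,0,0,0.067,0,0.235,-0.008,0.08,0,0,0.067,0,0.235,-0.008,0.12,0,0,0.067,0,0.235,-0.008,0.145,0,0,0.067,0,0.235,-0.008,0.15,0,0,0.067,0,0.235,-0.008,0.15,0,0,0.067,0],
)

```text
t: 16.15
tool_pos: [0.5937, 0.1911, 0.1276]
orientation: [-2.308, -2.13, 0.001]
force: [0.2, -0.7, -3.5]
opening: 0.0216
gripper_force: 40.0
```

Run:
```python
from h import *
import json
np.set_printoptions(precision=4,suppress=True)
s=robot.read_state();print(s["t"],s["tool_pos"],s["orientation"],s["opening"],s["force"],s["wrist_torque"])
im,d=robot.read_camera("wrist");save("w4.png",im);np.save("w4.npy",d)
json.dump({k:list(map(float,s[k])) for k in("tool_pos","orientation")},open("w4.json","w"))
cv2.imwrite("pics/w4c.png",cv2.resize(cv2.imread("pics/w4.png")[0:130,220:420],(800,520),interpolation=cv2.INTER_CUBIC))
print(delta((.593,.1915,.12),1.4928))
```

```text
16.15 [0.5937 0.1911 0.1276] [-2.3085 -2.1305  0.0012] 0.021615023741155797 [ 0.248  -0.6511 -3.4881] [ 0.0023 -0.1037 -0.0561]
(array([-0.0001, -0.0014,  0.0087]), array([ 0.0012, -0.0002, -0.0019]))
```

View pics/w4c.png

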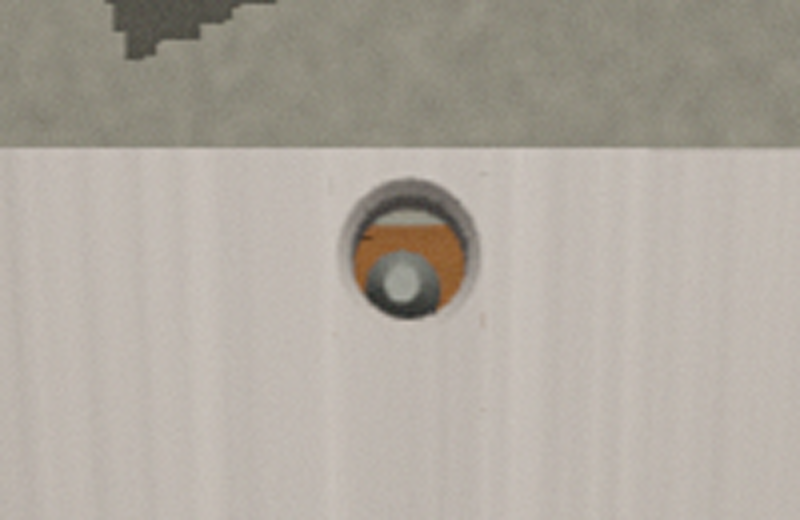

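Through the +y hole (rim centred at crop (409,249)) I see the pin tip at crop (402,284), full-picture px (320.5,71.0). I convert this to a tool-frame offset.

Run:
```python
from h import *
import json
np.set_printoptions(precision=4,suppress=True)
w=json.load(open("w4.json"));R=Ro.from_rotvec(w["orientation"]).as_matrix()
t=lambda uv,z:R.T@(onz("wrist",uv,z,w)-w["tool_pos"])
zt=w["tool_pos"][2]-.0376
print("hole",t((220+409/4-.4,249/4-.4),zt+.012),"pin",t((220+402/4-.4,284/4-.4),.065))
```

```text
hole [ 0.091  -0.      0.0256] pin [ 0.0915 -0.0011  0.0625]
```

Emit:
move_arm(
  deltas=[0.0005,-0.0008,0.008,0,0,-0.003,0,0.0005,-0.0008,0.016,0,0,-0.003,0,0.0005,-0.0008,0.021,0,0,-0.003,0,0.0005,-0.0008,0.024,0,0,-0.003,0,0.0005,-0.0008,0.027,0,0,-0.003,0,0.0005,-0.0008,0.03,0,0,-0.003,0,0.0005,-0.0008,0.03,0,0,-0.003,0],
)

```text
t: 17.08
tool_pos: [0.5926, 0.1926, 0.0973]
orientation: [-2.304, -2.135, 0.001]
force: [-0.5, -0.5, -4.0]
opening: 0.0219
gripper_force: 40.0
```

Emit:
move_arm(
  deltas=[0,0,0.003,0,0,0,0,0,0,0.005,0,0,0,0,0,0,0.005,0,0,0,0],
)

```text
t: 17.45
tool_pos: [0.5926, 0.1926, 0.0924]
orientation: [-2.304, -2.135, 0.001]
force: [0.5, -0.6, -4.8]
opening: 0.0217
gripper_force: 40.0
```

Run:
```python
from h import *
np.set_printoptions(precision=4,suppress=True)
s=robot.read_state();print(s["t"],s["tool_pos"],s["orientation"],s["opening"],s["force"],s["wrist_torque"])
```

```text
17.45 [0.5926 0.1926 0.0924] [-2.3041 -2.1352  0.0006] 0.021687261229243106 [ 0.5319 -0.5607 -4.7687] [-0.0432 -0.1185  0.0011]
```

Both pins have entered with no contact force, so I carry on lowering.

Emit:
move_arm(
  deltas=[0,0,0.003,0,0,0,0,0,0,0.006,0,0,0,0,0,0,0.009,0,0,0,0,0,0,0.0115,0,0,0,0,0,0,0.0125,0,0,0,0,0,0,0.0125,0,0,0,0],
)

```text
t: 18.2
tool_pos: [0.5927, 0.1926, 0.08]
orientation: [-2.304, -2.135, 0.0]
force: [0.2, 1.2, -3.9]
opening: 0.0216
gripper_force: 40.0
```

Emit:
move_arm(
  deltas=[0,0,0.001,0,0,0,0,0,0,0.0015,0,0,0,0,0,0,0.0015,0,0,0,0],
)

```text
t: 18.58
tool_pos: [0.5928, 0.1927, 0.0786]
orientation: [-2.304, -2.135, -0.0]
force: [1.2, -0.8, -4.0]
opening: 0.0218
gripper_force: 40.0
```

Emit:
move_arm(
  deltas=[0,0,0.001,0,0,0,0,0,0,0.001,0,0,0,0],
)

```text
t: 18.82
tool_pos: [0.5929, 0.1927, 0.0786]
orientation: [2.304, 2.135, 0.0]
force: [-5.9, -2.1, 5.5]
opening: 0.022
gripper_force: 40.0
```

Emit:
move_arm(
  deltas=[0,0,0.001,0,0,0,0,0,0,0.001,0,0,0,0],
)

```text
t: 19.08
tool_pos: [0.5929, 0.1927, 0.0785]
orientation: [2.304, 2.135, 0.0]
force: [-8.9, -3.2, 13.2]
opening: 0.0221
gripper_force: 40.0
```

Emit:
move_arm(
  deltas=[0,0,-0.0015,0,0,0,0,0,0,-0.0015,0,0,0,0.4,0,0,-0.0015,0,0,0,0.6,0,0,-0.0015,0,0,0,0.6,0,0,-0.0015,0,0,0,0.6,0,0,-0.0015,0,0,0,0.6,0,0,-0.0015,0,0,0,0.6],
)

```text
t: 19.95
tool_pos: [0.5928, 0.1926, 0.0781]
orientation: [-2.304, -2.135, -0.0]
force: [0.2, 0.4, -0.1]
opening: 0.0555
gripper_force: 0.0
```

Emit:
move_arm(
  deltas=[0,0,-0.01,0,0,0,0.6,0,0,-0.04,0,0,0,0.6,0,0,-0.09,0,0,0,0.6,0,0,-0.14,0,0,0,0.6,-0.06,0,-0.18,0,0,0,0.6,-0.12,0,-0.19,0,0,0,0.6,-0.18,0,-0.19,0,0,0,0.6,-0.24,0,-0.19,0,0,0,0.6,-0.28,0,-0.19,0,0,0,0.6,-0.28,0,-0.19,0,0,0,0.6],
)

```text
t: 21.2
tool_pos: [0.5712, -0.0896, 0.269]
orientation: [2.308, 2.13, 0.0]
force: [-0.6, 1.5, -0.9]
opening: 0.0556
gripper_force: 0.0
```

Run:
```python
from h import *
np.set_printoptions(precision=4,suppress=True)
s=robot.read_state();print(s["t"],s["tool_pos"],s["opening"],s["force"])
im,d=robot.read_camera("top");save("t5.png",im);P=cloud("top",d);X,Y,Z=P[...,0],P[...,1],P[...,2]
m=(abs(Z-.053)<.008)&(abs(X-.593)<.08)&(abs(Y-.192)<.12)
A=np.c_[P[m][:,:2],np.ones(m.sum())];print("slope",np.linalg.lstsq(A,P[m][:,2],rcond=None)[0],np.median(Z[m]),m.sum(),cv2.minAreaRect(P[m][:,:2].astype(np.float32)*1000))
m=(Z>.09)&(abs(X-.593)<.05)&(abs(Y-.192)<.1);print("rail",Z[m].mean(),cv2.minAreaRect(P[m][:,:2].astype(np.float32)*1000))
cv2.imwrite("pics/t5c.png",cv2.resize(cv2.imread("pics/t5.png")[110:310,130:470],(800,470),interpolation=cv2.INTER_CUBIC))
```

```text
21.2 [ 0.5712 -0.0896  0.269 ] 0.055583008993088316 [-0.5995  1.4506 -0.8896]
slope [ 0.0021 -0.001   0.052 ] 0.05305031122065468 3726 ((593.0987548828125, 193.02218627929688), (205.6859130859375, 110.97139739990234), 85.61727905273438)
rail 0.10220440387081847 ((592.8875122070312, 192.585693359375), (94.95420837402344, 22.563093185424805), 85.61463165283203)
```

View pics/t5c.png

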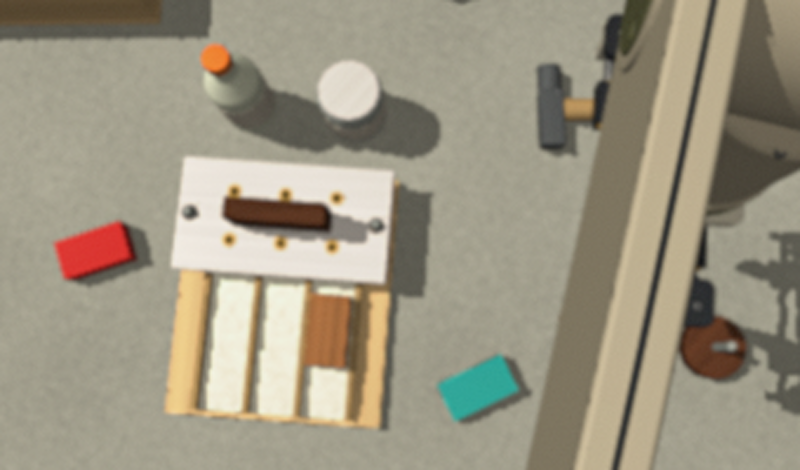

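The plate lies flat with its top at z = 53 mm. Both pins come through their holes at crop (189,211) and (376,225). The right lane's waiting blank is untouched at (329,330), and the glue, tin and hammer are where they were.

```bash
python3 -c "
from plant import robot
print(robot.close_job())"
```

```text
the job is handed in; nothing more can be done
None
```

I pushed the two waiting blanks home, left the loaded lane alone, and seated the drill plate flat on both pins and released it; I handed the job in at about 21 s, and no verdict was returned.

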